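Set the order tablet's swivel and tilt to its marks

ROBOT

A 7-joint arm with a two-finger parallel gripper is mounted at the origin on a cart in front of the work surface, level with it; the furniture and walls round the work are solid. World frame = base frame: x ahead of the robot, y to its left, z up, the work surface at z = 0. Lengths are in m, angles in degrees, forces in N, time in s.
With the tool pointing down it reaches from about 0.425 to 0.825 m from the base axis. Payload 3.6 kg.
Tool frame: the origin (TCP) lies midway between the tips of the shut fingers; the grasp point (between the pads) lies behind it (env.tcp_to_grasp is the z of the grasp point in the tool frame, in m); z points along the fingers, y is the line along which they close (so a half turn about z gives the same grasp; the last joint's range is limited). The gripper opens to 85 mm and grips with 20 to 120 N. Pads are 22 mm wide; open, the fingers measure 114 mm over their backs; the gripper's body (76 mm by 85 mm) begins 54 mm behind the grasp point. The pads swing forward as they close: fully open they stand 13 mm farther back than shut.
Start: joints at [61.851, 35.231, -0.722, 81.555, 0.464, 63.22, -2.315], TCP at [0.291, -0.581, 0.231] pointing down, gripper open.
Joint ranges: [-178.69, 178.69], [-17.37, 117.87], [-77.05, 75.6], [15.02, 138.74], [-78.02, 258.01], [0.78, 113.62], [-162.83, 162.83]. Speed limits (degrees/s): [159.86, 159.86, 180, 180, 180, 180, 180].

INTERFACE

Orientations are given as a 3x3 rotation matrix whose columns are the frame's x, y, z axes.
In Python, from station import monitor, viewer, workorder, env gives the robot as it stands.
- The arm moves only by the tool apply_moves, never from a script. Its argument "motion" is a list that holds one entry, the list of rows, each a list of 7 numbers: the shift along the tool's x, y, z in mm, then the turn, a rotation vector about the tool's x, y, z in rad, then the closure, from -1 (fully open) to 1 (shut). A call has 1 to 20 rows; each row shifts and turns the commanded pose from where the row before left it, along the tool's axes as they then stand; what a row does not reach is not made up. A row lasts 1/8 s, in which the tool goes at most 62.5 mm and 10.7 degrees, less where a joint would pass 70% of its speed; a pose out of reach is approached as far as the arm can. A call is refused whole if a number of a shift passes 62.5 or a number of a turn 0.188, either way. A call with a gripper value outside its range is refused whole. The fingers move at their own pace and stop on an object; "force" is the grip in N (left out, the last holds). Time passes only in rows, so rows that do not move let the fingers close. It gives the time, the measured TCP pose, the force, the opening and the grip force at its end, in the units of the state.
- monitor.state(): the state, without advancing time (a new reading comes with each control period).
- viewer.camera(name): name is "scene" or "top" or "wrist"; returns (picture, depth): 400x640x3 uint8, red, green, blue; 400x640 float32, m along the optical axis (not along the pixel's ray), 0 where there is no reading.
- viewer.camera_info(name): a dict with "mtx" (3x3 intrinsics, pixels), "xyz" and "orientation" of the camera in the world. Camera axes: x right, y down, z forward; pixel columns grow to the right and rows downward; lengths in m; the calibration is good to about 2 mm. The wrist camera is an equidistant fisheye: a pixel r from the principal point sees the ray r / f radians off the axis. A picture is of the moment at which its call begins: read the wrist's pose just before it. camera_info takes no time and is no camera call; for the wrist camera it gives the pose at the moment of the call.
- workorder.job_done(): hands the job in; it is judged then, once.
The state is a dict: "t": time; "q": joint angles; "joint_vel": joint speeds; "tau": joint torques, N m; "ee_pos": TCP position; "tcp_rot": TCP orientation; "ft_force": force on the tool from outside, world axes, zero at the start; "wrist_torque": the same for the moment, N m; "gripper_width": opening from 0.0 (shut) to 1.0 (fully open); "gripper_force": force on a finger pad.
Only numpy, scipy, OpenCV 4.12 (cv2) and the standard library are available. Lean on these libraries where they do the work, as an engineer would, in place of code of your own. Each camera call takes 0.05 s, during which the arm holds its last target. There are 200 camera calls.

TASK

The order tablet on its swivel stand has been knocked out of its setting. Turn the stand (the upright peg is there for that) until the pointer arm points at the clip on the rim of the round foot, and lean the tablet back until the pin on its side stands level beside the clip on the quadrant arc. Leave both clips where they are and do not disturb the loose things round the stand.

Things in the scene. Friction and masses are not known exactly. Their poses are not given: they have to be found in the camera images.
- stand_axis (a point): Centre of the round grey foot (230 mm diameter, 10 mm thick, fixed to the table), on its upper face at z = 0.010; the swivel's vertical axis runs through it. Its x axis points to the back of the foot, y to the left, z up; it does not turn with the swivel. Mind the tape reel of the machine on the left: it hangs over the table about 0.1 to 0.3 m to the left of the stand, 0.53 m ahead of the robot, its lowest point 0.47 m above the table.
- swivel (a joint): Angle of the turning part (aluminium disc, pointer arm, tablet) on the foot about the vertical axis, rad, anticlockwise seen from above positive, range -1.3 to 1.3; 0 when the pointer arm points along -x of stand_axis. It stays where it is left: friction about 0.35 N m, that is about 5 N at the peg.
- peg_top (a point): Middle of the top of the upright peg on the pointer arm: steel rod 14 mm in diameter with a black cap 18 mm in diameter (top 12 mm), top at z = 0.090, standing on the arm's upper face at z = 0.022, 75 mm from the swivel axis. Its frame turns with the swivel: x from the peg towards the swivel axis.
- pointer_tip (a point): Tip of the pointer arm, 94 mm from the swivel axis, z = 0.0185; the last 14 mm of the arm are 5 mm wide.
- rim_clip (a joint): Angle of the rim clip about the swivel axis, counted as swivel is: pointer and clip are in line when the two values are equal. The clip is stiff and must not be moved.
- rim_mark (a point): Middle of the inner top edge of the rim clip, 97 mm from the swivel axis, z = 0.018. The clip is a small steel block on the front rim of the foot, 16 mm wide along the rim, 22 mm long, top at z = 0.018.
- tablet (a joint): Lean of the tablet about its horizontal pivot, rad: 0 upright, growing as the top goes back away from the pointer arm, range 0 to 1.2. It stays where it is left: friction about 0.55 N m (the tablet weighs about 0.35 kg), that is some 3 to 7 N at the upper part of the screen.
- tilt_axis (a point): Middle of the tablet's pivot line, z = 0.056, 30 mm behind the swivel axis. Its frame turns with the swivel but not with the tablet: x points away from the pointer arm (the way the tablet leans), y along the pivot to the tablet's left, z up.
- tablet_top (a point): Middle of the top edge of the screen side of the tablet, 136 mm from the pivot. The tablet is a black slab 204 mm wide, 12 mm thick, its screen face 6 mm in front of the plane through the pivot; the screen faces the peg. It is 134 mm high.
- side_pin (a point): Outer end of the steel pin (8 mm in diameter) that sticks out of the left edge of the tablet (left as seen when facing the screen), 85 mm from the pivot.
- arc_clip (a joint): Angle of the clip on the quadrant arc, counted as tablet is: pin and clip are level beside each other when the two values are equal. The clip is stiff and must not be moved.
- arc_mark (a point): Point on the inner side face of the clip on the quadrant arc (steel rod arc of 85 mm radius beside the left edge of the tablet, turning with the swivel), 85 mm from the pivot. The clip is a steel block 14 mm along the arc, 12 mm thick, 16 mm radially.
- clear_tape_mid (a point): Small roll of clear tape, bystander, 54 mm across, 18 mm high; its centre.
- glue_stick_mid (a point): White glue stick standing upright, bystander, 26 mm across, 88 mm high; its centre.
- swab_tub_mid (a point): Tub of cotton swabs, bystander, 75 mm across, 88 mm high; its centre.
- thumb_wax_mid (a point): Small white round pot, bystander, 49 mm across, 22 mm high; its centre.
- pen_mid (a point): Pen lying flat, bystander, 134 mm long, 12 mm high; its centre.
- tape_measure_mid (a point): Grey pocket tape measure, bystander, 32 x 65 x 54 mm high; its centre.

How it is judged (in metres and radians):
At the end, for the whole second after the job is handed in: The pointer arm points at the rim clip to within 0.08 rad (within the clip's width) and the tablet's side pin lies beside the arc clip to within 0.09 rad of lean; both joints are at rest (angle between the x axis of pointer_tip and the x axis of rim_mark, either way round below 0.08 rad and angle between the z axis of side_pin and the z axis of arc_mark, either way round below 0.09 rad and velocity of joint swivel between -0.05 and 0.05 rad/s and velocity of joint tablet between -0.05 and 0.05 rad/s); the robot touches nothing.
It fails at once if a clip is moved along the rim or the arc (velocity of joint any of rim_clip, arc_clip above 0.15 rad/s or velocity of joint any of rim_clip, arc_clip below -0.15 rad/s).
It fails at once if a loose thing beside the stand is shifted by more than 30 mm (distance of any of clear_tape_mid, glue_stick_mid, swab_tub_mid, thumb_wax_mid, pen_mid, tape_measure_mid from where it was at the start of the episode above 0.03 m).
It also fails if it takes over 48 s, if anything falls off the work surface, if the arm or the gripper's body presses on something with over 40 N, if the wrist force passes 120 N, or if a joint passes its speed limit or range.

## Working session

There is one attempt and no reset: what is moved stays moved. The work goes in short steps, Python scripts to look and compute and a tool call to move; the robot and the scene stay as the last step left them, time stands still between calls to the robot, and variables do not carry over. Pictures are saved under pics/ and viewed, at most 10 in all, crops included, and the job is handed in when it is done.

Besides the shell and the picture viewer there is one more tool, called after ">>>" by a JSON object that holds its "api" and its "payload". apply_moves: Moves the arm, as the interface text tells. Its arguments: {"type":"object","properties":{"motion":{"type":"array"},"force":{"type":"number"}},"required":["motion"]}

```bash
mkdir -p pics; ls
cat > h.py <<'E'
from station import monitor, viewer, workorder, env
import numpy as np, cv2
def grab(n,f):
    i=viewer.camera_info(n); p,d=viewer.camera(n)
    cv2.imwrite(f'pics/{f}.png',p[:,:,::-1]); np.savez(f'pics/{f}.npz',p=p,d=d,K=i['mtx'],t=i['xyz'],R=i['orientation'])
def world(f,u,v,dep=None,z=None):
    a=np.load(f'pics/{f}.npz');K=a['K'];r=np.array(a['R'])@np.array([(u-K[0,2])/K[0,0],(v-K[1,2])/K[1,1],1])
    s=(z-a['t'][2])/r[2] if z is not None else (a['d'][int(round(v)),int(round(u))] if dep is None else dep)
    return a['t']+s*r
E
python3 - <<'E'
from h import *
s=monitor.state();print(s['t'],s['ee_pos'],s['tcp_rot'],env.tcp_to_grasp)
for n in('scene','top'):
    grab(n,n+'0');i=viewer.camera_info(n);print(n,i)
E
```

```text
pics
0.0 [ 0.29099565 -0.58033333  0.23011905] [[ 8.93896197e-01  4.48272341e-01 -1.22336505e-03]
 [ 4.48274008e-01 -8.93893143e-01  2.33703434e-03]
 [-4.59297780e-05 -2.63746887e-03 -9.99996521e-01]] -0.0187
scene {'mtx': array([[488.72106108,   0.        , 314.17271696],
       [  0.        , 488.72106108, 195.90938248],
       [  0.        ,   0.        ,   1.        ]]), 'xyz': array([-0.25491192,  0.69453687,  0.77706109]), 'orientation': array([[-0.69275133, -0.3763315 ,  0.61519932],
       [-0.72107781,  0.34733453, -0.59950438],
       [ 0.01193242, -0.85891404, -0.51198076]])}
top {'mtx': array([[460.31344958,   0.        , 323.03380778],
       [  0.        , 460.31344958, 191.39942842],
       [  0.        ,   0.        ,   1.        ]]), 'xyz': array([ 0.33537436, -0.07585896,  1.10650399]), 'orientation': array([[ 0.01925977, -0.97936833,  0.20116348],
       [-0.99981317, -0.01919523,  0.00227161],
       [ 0.00163664, -0.20116965, -0.97955505]])}
```

View pics/scene0.png

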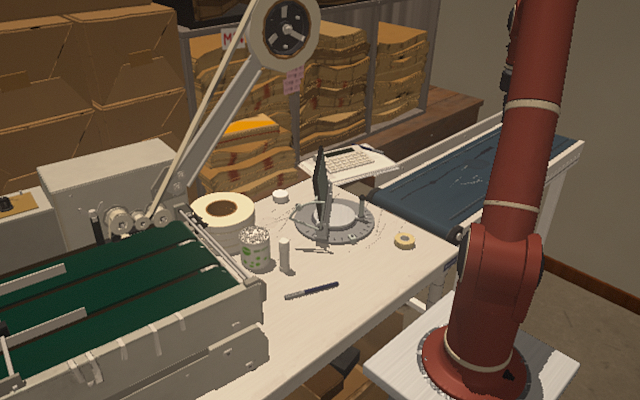

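View pics/top0.png

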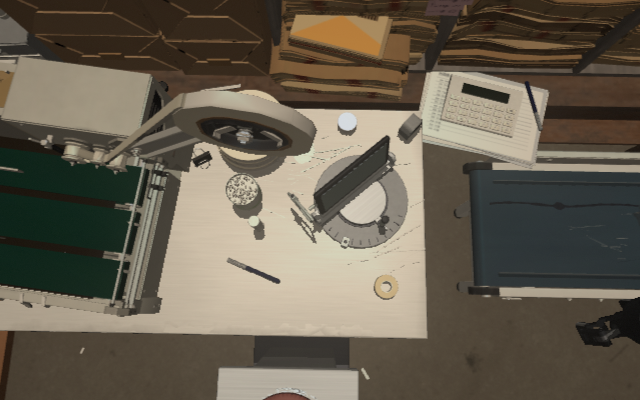

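The top view shows the foot at about (362,200), the peg at (383,222), the rim clip at (346,241), and the arc with its clip near (300,213). I'll enlarge both views.

Run:
```python
from h import *
a=cv2.imread('pics/top0.png')[125:265,270:430]; b=cv2.imread('pics/scene0.png')[135:255,270:400]
cv2.imwrite('pics/tc.png',cv2.resize(a,None,fx=4.2,fy=4.2,interpolation=cv2.INTER_CUBIC))
cv2.imwrite('pics/sc.png',cv2.resize(b,None,fx=5,fy=5,interpolation=cv2.INTER_CUBIC))
```

```text
(no output)
```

View pics/tc.png

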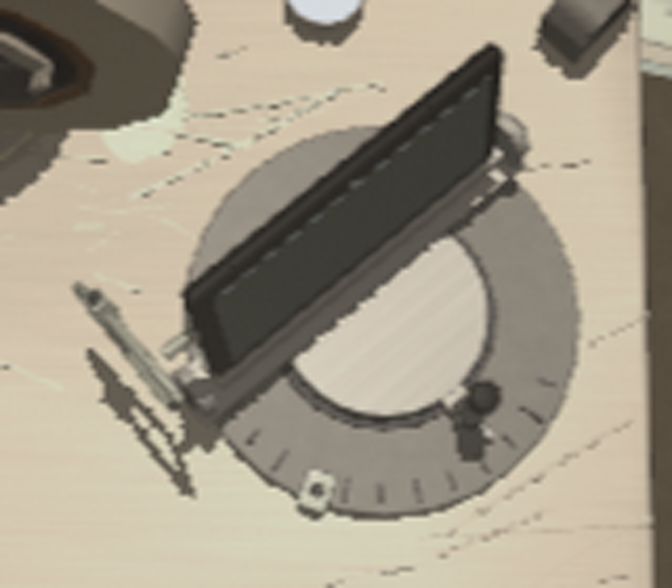

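View pics/sc.png

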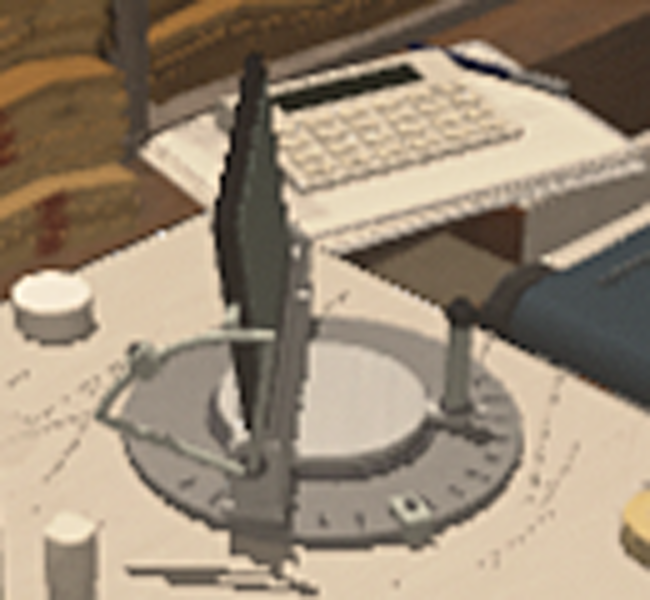

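The enlarged top view gives the peg cap at (483,397), the rim clip's inner edge at (318,474), the arc clip at (92,296) and the side pin at about (170,350). In the scene crop the arc clip is at (143,358). Next I'll fit the geometry.

Run:
```python
from h import *
from scipy.optimize import least_squares
def T(x,y,z=None,d=None):return world('top0',270+(x+.5)/4.2-.5,125+(y+.5)/4.2-.5,z=z)
def S(x,y,z=None):return world('scene0',270+(x+.5)/5-.5,135+(y+.5)/5-.5,z=z)
P=np.array([T(x,y,.010)[:2] for x,y in [(580,320),(560,405),(510,470),(450,505),(380,519),(260,475),(235,450),(190,270),(225,205),(290,150),(350,127)]])
f=least_squares(lambda c:np.hypot(*(P-c).T)-.115,P.mean(0));c=f.x;print('centre',c,f.fun.round(4))
peg=T(483,397,.09)[:2];pegS=S(460,310,.09)[:2];clip=T(318,474,.018)[:2];cs=S(410,507,.018)[:2]
for n,p in dict(peg=peg,pegS=pegS,clip=clip,clipS=cs).items():print(n,p,np.hypot(*(p-c)),np.degrees(np.arctan2(*(c-p)[::-1])))
# depth points
for n,p in dict(arcclipT=world('top0',291.5,195.5),arcclipS=world('scene0',298.6,206.6),tabtopS=world('scene0',270+255/5,135+65/5),tabtopT=world('top0',270+345/4.2,125+165/4.2),tape=world('top0',386,287),meas=world('top0',409,124),glue=world('top0',254,219),tub=world('top0',242,188),wax=world('top0',347,121)).items():print(n,p)
# tablet face plane fit, top view
a=np.load('pics/top0.npz')
pts=np.array([world('top0',270+x/4.2,125+y/4.2) for x,y in [(260,290),(350,220),(440,150),(250,330),(350,260),(440,190),(470,120),(400,180)]])
print(pts.round(3));m=pts.mean(0);n=np.linalg.svd(pts-m)[2][2];print(n,'res',((pts-m)@n).round(4))
np.save('pics/c.npy',c)
# arc clip via two-ray
def ray(f,u,v):
    o=np.load(f'pics/{f}.npz')['t'];d=world(f,u,v,dep=1)-o;return o,d/np.linalg.norm(d)
def tri(t,s):
    o1,d1=ray('top0',270+t[0]/4.2-.4,125+t[1]/4.2-.4);o2,d2=ray('scene0',270+s[0]/5-.4,135+s[1]/5-.4)
    A=np.c_[d1,-d2];k=np.linalg.lstsq(A,o2-o1,rcond=None)[0];p,q=o1+k[0]*d1,o2+k[1]*d2;return (p+q)/2,np.linalg.norm(p-q)
print('tri clip',tri((92,296),(143,358)),'pin',tri((168,350),(232,312)))
```

```text
centre [ 0.54046553 -0.16462113] [-0.0008 -0.002  -0.0018 -0.0012  0.0007  0.0001 -0.0007 -0.0007 -0.0025
 -0.0021  0.0003]
peg [ 0.48374265 -0.21185966] 0.07381709187847259 39.78736227672058
pegS [ 0.47965479 -0.20312706] 0.07197674895155895 32.3423703067058
clip [ 0.4486913  -0.12821993] 0.09872971642834544 -21.635185846751565
clipS [ 0.43855912 -0.12288191] 0.11012301738598977 -22.273212896851074
arcclipT [ 0.52518823 -0.00574838  0.13175039]
arcclipS [ 0.51913912 -0.00554583  0.12346829]
tabtopS [ 0.62770829 -0.18975025  0.18955594]
tabtopT [ 0.58165727 -0.13251116  0.19019342]
tape [ 0.33580581 -0.22631202 -0.00289935]
meas [ 0.72166651 -0.27739149  0.05268453]
glue [0.47882554 0.07942607 0.08692624]
tub [0.54881901 0.10990667 0.08787262]
wax [ 0.73892626 -0.12957576  0.01870105]
[[ 0.527 -0.093  0.146]
 [ 0.565 -0.138  0.144]
 [ 0.606 -0.186  0.133]
 [ 0.517 -0.089  0.088]
 [ 0.557 -0.142  0.086]
 [ 0.6   -0.192  0.075]
 [ 0.621 -0.2    0.139]
 [ 0.588 -0.164  0.139]]
[-0.75208841 -0.6442717   0.13884163] res [ 0.0005  0.0013 -0.0007 -0.0022  0.0019  0.0004 -0.0012  0.    ]
tri clip (array([ 0.52596786, -0.00679129,  0.12169711]), np.float64(0.005441097597766319)) pin (array([ 0.49701481, -0.04550209,  0.14501798]), np.float64(0.0011957082323697788))
```

```bash
cat >> h.py <<'E'
from scipy.spatial.transform import Rotation as Ro
def rows(way,step=40,stepdeg=8):
    "way: list of (xyz, yaw of tool x in deg) ; prints rows from measured pose, tool down"
    s=monitor.state();p=np.array(s['ee_pos']);R=np.array(s['tcp_rot'])
    for q,yaw in way:
        a=np.radians(yaw);x=np.array([np.cos(a),np.sin(a),0]);z=np.array([0,0,-1.]);G=np.c_[x,np.cross(z,x),z]
        q=np.array(q);w=Ro.from_matrix(R.T@G).as_rotvec();n=int(max(1,np.ceil(np.linalg.norm(q-p)*1000/step),np.ceil(np.degrees(np.linalg.norm(w))/stepdeg)))
        print('->',q.round(3),yaw,'rows',n)
        d=(q-p)/n
        for k in range(n):
            Rk=R@Ro.from_rotvec(w*k/n).as_matrix();print([*(Rk.T@d*1000).round(1).tolist(),*(w/n).round(3).tolist()])
        p,R=q,G
def peg(th):
    c=np.load('pics/c.npy');a=np.radians(th);return c-.075*np.array([np.cos(a),np.sin(a)])
E
python3 - <<'E'
from h import *
for u,v in [(480,180),(480,230),(480,290),(540,230),(455,130),(460,212)]:print(world('top0',u,v).round(3))
p=peg(40.2);rows([((*p,.231),40),((*p,.14),40),((*p,.055),40)])
E
```

```text
[ 0.618 -0.487 -0.079]
[ 0.485 -0.481 -0.079]
[ 0.333 -0.472 -0.075]
[ 0.487 -0.633 -0.073]
[ 0.729 -0.405 -0.004]
[ 0.635 -0.62  -0.711]
-> [ 0.483 -0.213  0.231] 40 rows 11
[30.6, -22.0, -0.0, -0.0, -0.0, -0.021]
[31.0, -21.4, -0.0, -0.0, -0.0, -0.021]
[31.5, -20.7, -0.0, -0.0, -0.0, -0.021]
[31.9, -20.0, -0.0, -0.0, -0.0, -0.021]
[32.3, -19.4, -0.0, -0.0, -0.0, -0.021]
[32.7, -18.7, -0.0, -0.0, -0.0, -0.021]
[33.1, -18.0, -0.0, -0.0, -0.0, -0.021]
[33.5, -17.3, -0.1, -0.0, -0.0, -0.021]
[33.9, -16.5, -0.1, -0.0, -0.0, -0.021]
[34.2, -15.8, -0.1, -0.0, -0.0, -0.021]
[34.5, -15.1, -0.1, -0.0, -0.0, -0.021]
-> [ 0.483 -0.213  0.14 ] 40 rows 3
[0.0, 0.0, 30.3, 0.0, 0.0, 0.0]
[0.0, 0.0, 30.3, 0.0, 0.0, 0.0]
[0.0, 0.0, 30.3, 0.0, 0.0, 0.0]
-> [ 0.483 -0.213  0.055] 40 rows 3
[0.0, 0.0, 28.3, 0.0, 0.0, 0.0]
[0.0, 0.0, 28.3, 0.0, 0.0, 0.0]
[0.0, 0.0, 28.3, 0.0, 0.0, 0.0]
```

>>> {"api": "apply_moves", "payload": {"motion": [[[30.6, -22, 0, 0, 0, -0.021, -1], [31, -21.4, 0, 0, 0, -0.021, -1], [31.5, -20.7, 0, 0, 0, -0.021, -1], [31.9, -20, 0, 0, 0, -0.021, -1], [32.3, -19.4, 0, 0, 0, -0.021, -1], [32.7, -18.7, 0, 0, 0, -0.021, -1], [33.1, -18, 0, 0, 0, -0.021, -1], [33.5, -17.3, 0, 0, 0, -0.021, -1], [33.9, -16.5, 0, 0, 0, -0.021, -1], [34.2, -15.8, 0, 0, 0, -0.021, -1], [34.5, -15.1, 0, 0, 0, -0.021, -1], [0, 0, 0, 0, 0, 0, -1], [0, 0, 0, 0, 0, 0, -1]]], "force": 25}}

```text
t: 1.72
ee_pos: [0.483, -0.2147, 0.231]
tcp_rot: [[0.768, 0.64, -0.001], [0.64, -0.768, -0.001], [-0.001, -0.0, -1.0]]
ft_force: [-0.9, -0.4, 0.7]
gripper_width: 0.999
gripper_force: 0.0
```

Run:
```python
from h import *
s=monitor.state();print(s['t'],s['ee_pos'],s['tcp_rot'],s['ft_force'])
grab('wrist','w1');print(viewer.camera_info('wrist'))
p=peg(40.2);rows([((*p,.14),40),((*p,.055),40)])
```

```text
1.725 [ 0.48300756 -0.21469539  0.23098037] [[ 7.68101005e-01  6.40327490e-01 -1.24515593e-03]
 [ 6.40327362e-01 -7.68101924e-01 -5.51104647e-04]
 [-1.30929412e-03 -3.74003377e-04 -9.99999073e-01]] [-0.85174705 -0.42636858  0.6620362 ]
{'mtx': array([[309.70691629,   0.        , 316.37121828],
       [  0.        , 309.70691629, 203.44499025],
       [  0.        ,   0.        ,   1.        ]]), 'xyz': array([ 0.53773637, -0.17138829,  0.37318806]), 'orientation': array([[ 6.39067553e-01, -7.39253896e-01, -2.12358990e-01],
       [-7.69150519e-01, -6.14091490e-01, -1.76915576e-01],
       [ 3.77679792e-04,  2.76397032e-01, -9.61043463e-01]])}
-> [ 0.483 -0.213  0.14 ] 40 rows 3
[0.6, -0.5, 30.3, -0.0, 0.0, -0.002]
[0.6, -0.5, 30.3, -0.0, 0.0, -0.002]
[0.6, -0.5, 30.3, -0.0, 0.0, -0.002]
-> [ 0.483 -0.213  0.055] 40 rows 3
[0.0, 0.0, 28.3, 0.0, 0.0, 0.0]
[0.0, 0.0, 28.3, 0.0, 0.0, 0.0]
[0.0, 0.0, 28.3, 0.0, 0.0, 0.0]
```

View pics/w1.png

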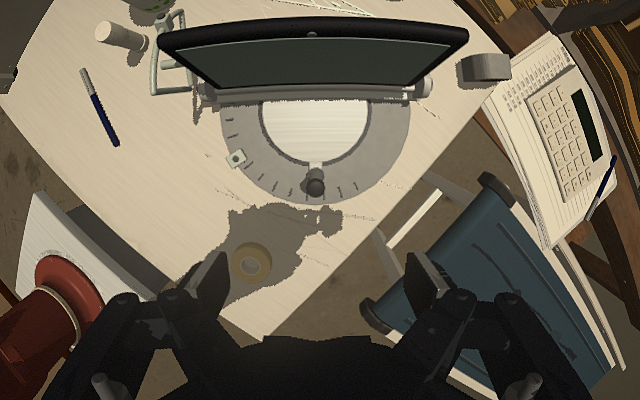

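The wrist view shows the peg cap at about (316,187), centred across the fingers. The way down is clear, so I'm descending.

>>> {"api": "apply_moves", "payload": {"motion": [[[1.5, 0, 30, 0, 0, 0, -1], [1, 0, 30, 0, 0, 0, -1], [0, 0, 30, 0, 0, 0, -1], [0, 0, 30, 0, 0, 0, -1], [0, 0, 28, 0, 0, 0, -1], [0, 0, 28, 0, 0, 0, -1], [0, 0, 0, 0, 0, 0, -1], [0, 0, 0, 0, 0, 0, 1], [0, 0, 0, 0, 0, 0, 1], [0, 0, 0, 0, 0, 0, 1], [0, 0, 0, 0, 0, 0, 1], [0, 0, 0, 0, 0, 0, 1], [0, 0, 0, 0, 0, 0, 1], [0, 0, 0, 0, 0, 0, 1]]], "force": 25}}

```text
t: 3.52
ee_pos: [0.4855, -0.212, 0.056]
tcp_rot: [[0.767, 0.641, -0.0], [0.641, -0.767, 0.0], [0.0, -0.0, -1.0]]
ft_force: [-1.5, 1.1, 5.7]
gripper_width: 0.197
gripper_force: 24.3
```

Run:
```python
from h import *
s=monitor.state();c=np.load('pics/c.npy');p=np.array(s['ee_pos']);r=c-p[:2];th0=np.degrees(np.arctan2(r[1],r[0]));print(p,np.hypot(*r),th0,s['ft_force'],s['gripper_width'])
rr=np.hypot(*r)
way=[]
for k in range(1,11):
    t=th0+(-21.9-th0)*k/10;a=np.radians(t);way.append(((*(c-rr*np.array([np.cos(a),np.sin(a)])),p[2]),40+(t-th0)))
rows(way)
```

```text
[ 0.48548855 -0.21199474  0.05596477] 0.07257222078460804 40.751442362274226 [-1.48992724  1.14079424  5.66276514] 0.19727558743349738
-> [ 0.481 -0.206  0.056] 33.73485576377258 rows 1
[0.3, -7.9, 0.0, -0.0, -0.0, 0.107]
-> [ 0.477 -0.199  0.056] 27.469711527545154 rows 1
[0.3, -7.9, 0.0, 0.0, 0.0, 0.109]
-> [ 0.473 -0.192  0.056] 21.204567291317733 rows 1
[0.3, -7.9, 0.0, 0.0, 0.0, 0.109]
-> [ 0.471 -0.184  0.056] 14.939423055090309 rows 1
[0.3, -7.9, 0.0, 0.0, 0.0, 0.109]
-> [ 0.469 -0.177  0.056] 8.674278818862888 rows 1
[0.3, -7.9, 0.0, 0.0, 0.0, 0.109]
-> [ 0.468 -0.169  0.056] 2.409134582635467 rows 1
[0.3, -7.9, 0.0, 0.0, 0.0, 0.109]
-> [ 0.468 -0.161  0.056] -3.856009653591954 rows 1
[0.3, -7.9, 0.0, 0.0, 0.0, 0.109]
-> [ 0.469 -0.153  0.056] -10.121153889819382 rows 1
[0.3, -7.9, 0.0, 0.0, 0.0, 0.109]
-> [ 0.471 -0.145  0.056] -16.386298126046803 rows 1
[0.3, -7.9, 0.0, 0.0, 0.0, 0.109]
-> [ 0.473 -0.138  0.056] -22.651442362274224 rows 1
[0.3, -7.9, 0.0, 0.0, 0.0, 0.109]
```

>>> {"api": "apply_moves", "payload": {"motion": [[[0.1, -4, 0, 0, 0, 0.0545, 1], [0.1, -4, 0, 0, 0, 0.0545, 1], [0.1, -4, 0, 0, 0, 0.0545, 1], [0.1, -4, 0, 0, 0, 0.0545, 1], [0.1, -4, 0, 0, 0, 0.0545, 1], [0.1, -4, 0, 0, 0, 0.0545, 1], [0.1, -4, 0, 0, 0, 0.0545, 1], [0.1, -4, 0, 0, 0, 0.0545, 1], [0.1, -4, 0, 0, 0, 0.0545, 1], [0.1, -4, 0, 0, 0, 0.0545, 1]]]}}

```text
t: 4.78
ee_pos: [0.4686, -0.178, 0.0559]
tcp_rot: [[0.989, 0.149, -0.0], [0.149, -0.989, -0.002], [-0.001, 0.002, -1.0]]
ft_force: [-2.2, -2.7, 5.4]
gripper_width: 0.196
gripper_force: 24.5
```

>>> {"api": "apply_moves", "payload": {"motion": [[[0.1, -4, 0, 0, 0, 0.0545, 1], [0.1, -4, 0, 0, 0, 0.0545, 1], [0.1, -4, 0, 0, 0, 0.0545, 1], [0.1, -4, 0, 0, 0, 0.0545, 1], [0.1, -4, 0, 0, 0, 0.0545, 1], [0.1, -4, 0, 0, 0, 0.0545, 1], [0.1, -4, 0, 0, 0, 0.0545, 1], [0.1, -4, 0, 0, 0, 0.0545, 1], [0.1, -4, 0, 0, 0, 0.0545, 1], [0.1, -3.5, 0, 0, 0, 0.0545, 1], [0, 0, 0, 0, 0, 0, 1], [0, 0, 0, 0, 0, 0, 1]]]}}

```text
t: 6.28
ee_pos: [0.4717, -0.1371, 0.0559]
tcp_rot: [[0.924, -0.383, -0.004], [-0.383, -0.924, 0.001], [-0.004, 0.0, -1.0]]
ft_force: [-5.4, 1.3, 9.7]
gripper_width: 0.199
gripper_force: 24.8
```

Run:
```python
from h import *
s=monitor.state();c=np.load('pics/c.npy');p=np.array(s['ee_pos']);r=c-p[:2];print(p,np.hypot(*r),np.degrees(np.arctan2(r[1],r[0])),np.degrees(np.arctan2(s['tcp_rot'][1][0],s['tcp_rot'][0][0])),s['ft_force'],s['gripper_width'])
```

```text
[ 0.47171789 -0.13706926  0.05586482] 0.07406310759004057 -21.839346230786028 -22.54442013863648 [-5.40968671  1.3411586   9.71673686] 0.1992514419315195
```

>>> {"api": "apply_moves", "payload": {"motion": [[[0, 0, 0, 0, 0, 0, -1], [0, 0, 0, 0, 0, 0, -1], [0, 0, 0, 0, 0, 0, -1], [0, 0, 0, 0, 0, 0, -1], [0, 0, -30, 0, 0, 0, -1], [0, 0, -35, 0, 0, 0, -1], [0, 0, -35, 0, 0, 0, -1], [0, 0, -35, 0, 0, 0, -1], [0, 0, -35, 0, 0, 0, 0], [-20, 0, 0, 0, 0, 0, 1], [-20, 0, 0, 0, 0, 0, 1], [0, 0, 0, 0, 0, 0, 1], [0, 0, 0, 0, 0, 0, 1]]]}}

```text
t: 7.9
ee_pos: [0.4378, -0.1224, 0.2255]
tcp_rot: [[0.923, -0.384, 0.001], [-0.384, -0.923, -0.0], [0.001, -0.0, -1.0]]
ft_force: [-0.2, 0.7, 0.0]
gripper_width: 0.0
gripper_force: 0.0
```

Run:
```python
from h import *
s=monitor.state();print(s['t'],s['ee_pos'],s['gripper_width'])
for n in('wrist','scene','top'):grab(n,n+'2');
a=cv2.imread('pics/wrist2.png');b=cv2.imread('pics/scene2.png')[135:255,250:390];t=cv2.imread('pics/top2.png')[125:265,270:430]
cv2.imwrite('pics/w2c.png',cv2.resize(a[0:300,100:500],(800,600),interpolation=cv2.INTER_CUBIC))
cv2.imwrite('pics/st2.png',cv2.resize(b,None,fx=5,fy=5,interpolation=cv2.INTER_CUBIC))
```

```text
7.9 [ 0.4377863  -0.12242106  0.22545578] 0.0003974670773075913
```

View pics/w2c.png

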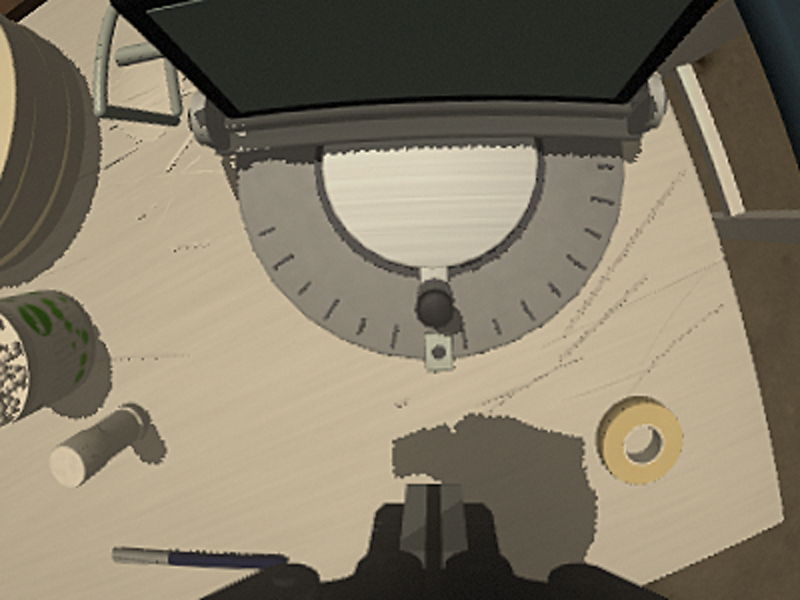

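View pics/st2.png

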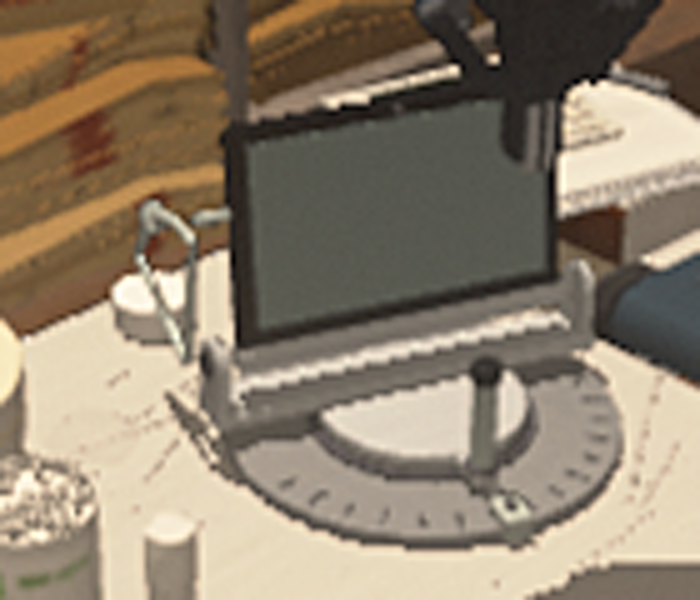

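The rim clip at (440,353) sits slightly right of the line through the foot centre, about x=431, and the peg at (434,306). I'll compute the angles from the wrist fisheye view.

```bash
cat >> h.py <<'E'
def fw(f,u,v,z=None,dep=False):
    a=np.load(f'pics/{f}.npz');K=a['K'];x=(u-K[0,2])/K[0,0];y=(v-K[1,2])/K[1,1];th=np.hypot(x,y)
    d=np.array([np.sin(th)*x/th,np.sin(th)*y/th,np.cos(th)]);r=a['R']@d
    s=(z-a['t'][2])/r[2] if z is not None else a['d'][int(round(v)),int(round(u))]/d[2]
    return a['t']+s*r
E
python3 - <<'E'
from h import *
from scipy.optimize import least_squares
W=lambda x,y,z=None:fw('wrist2',100+(x+.5)/2-.5,(y+.5)/2-.5,z)
P=np.array([W(x,y,.01)[:2] for x,y in [(238,175),(243,220),(262,265),(290,300),(330,331),(380,352),(480,352),(530,332),(580,290),(610,240),(623,180)]])
f=least_squares(lambda c:np.hypot(*(P-c).T)-.115,P.mean(0));c=f.x;print('centre',c,np.abs(f.fun).max(),np.load('pics/c.npy'))
for n,p in dict(cap=W(435,303,.09),inner=W(439,337,.018),outer=W(441,370,.018),armbase=W(433,275,.022)).items():
    r=c-p[:2];print(n,p,np.hypot(*r),np.degrees(np.arctan2(r[1],r[0])))
# tablet hinge/left-right edges for swivel: bottom screen corners
a=W(238,112);b=W(620,100);d=a-b;print('tablet bottom',a,b,np.degrees(np.arctan2(d[1],d[0]))-90)
for n,p in dict(arcclipS=world('scene2',279.5,177),).items():print(n,p)
pts=np.array([W(x,y) for x,y in [(250,90),(430,90),(600,80),(220,40),(430,40),(640,40),(430,65)]]);m=pts.mean(0);n=np.linalg.svd(pts-m)[2][2];n*=np.sign(n[2]);print('n',n,'yaw',np.degrees(np.arctan2(-n[1],-n[0])),'lean',np.degrees(np.arcsin(n[2])),((pts-m)@n).round(4))
E
```

```text
centre [ 0.54418517 -0.16531622] 0.0022834067607688108 [ 0.54046553 -0.16462113]
cap [ 0.47491109 -0.13915085  0.09      ] 0.07405082516038064 -20.691947942818285
inner [ 0.44864884 -0.13094222  0.018     ] 0.10153207675195546 -19.78874954427992
outer [ 0.4303454  -0.12461795  0.018     ] 0.12089599883346236 -19.67221747667765
armbase [ 0.4829656 -0.1415178  0.022    ] 0.06568257341220263 -21.243035867460062
tablet bottom [ 0.59918879 -0.08763133  0.07228271] [ 0.53377655 -0.26148601  0.06955137] -20.618640237942714
arcclipS [ 0.66426925 -0.06607132  0.12773258]
n [-0.92586979  0.34525174  0.15351341] yaw -20.4502080402762 lean 8.830589050520098 [ 0.0003 -0.0006  0.0002 -0.0001 -0.0003  0.      0.0004]
```

Run:
```python
from h import *
c=np.array([.542,-.165]);a=np.radians(-20.6);x=np.array([np.cos(a),np.sin(a)])
P=lambda s,z=.14:(*(c+s*x),z)
rows([(P(-.04,.225),-20.6),(P(-.03),-20.6),(P(.0186),-20.6),(P(.0606),-20.6)],step=30)
```

```text
-> [ 0.505 -0.151  0.225] -20.6 rows 3
[24.2, 0.2, 0.1, 0.0, -0.0, -0.012]
[24.2, 0.5, 0.1, 0.0, -0.0, -0.012]
[24.2, 0.7, 0.1, 0.0, -0.0, -0.012]
-> [ 0.514 -0.154  0.14 ] -20.6 rows 3
[3.3, -0.0, 28.3, 0.0, 0.0, 0.0]
[3.3, -0.0, 28.3, 0.0, 0.0, 0.0]
[3.3, -0.0, 28.3, 0.0, 0.0, 0.0]
-> [ 0.559 -0.172  0.14 ] -20.6 rows 2
[24.3, 0.0, 0.0, 0.0, 0.0, 0.0]
[24.3, 0.0, 0.0, 0.0, 0.0, 0.0]
-> [ 0.599 -0.186  0.14 ] -20.6 rows 2
[21.0, -0.0, 0.0, 0.0, 0.0, 0.0]
[21.0, -0.0, 0.0, 0.0, 0.0, 0.0]
```

>>> {"api": "apply_moves", "payload": {"motion": [[[24, 0, 0, 0, 0, -0.012, 1], [24, 0.7, 0, 0, 0, -0.012, 1], [24, 0.7, 0, 0, 0, -0.012, 1], [3.3, 0, 28, 0, 0, 0, 1], [3.3, 0, 28, 0, 0, 0, 1], [3.3, 0, 28, 0, 0, 0, 1], [15, 0, 0, 0, 0, 0, 1], [15, 0, 0, 0, 0, 0, 1], [8, 0, 0, 0, 0, 0, 1], [0, 0, 0, 0, 0, 0, 1]]]}}

```text
t: 9.3
ee_pos: [0.5484, -0.1673, 0.141]
tcp_rot: [[0.937, -0.351, -0.0], [-0.351, -0.937, -0.0], [-0.0, 0.0, -1.0]]
ft_force: [0.1, 0.5, 0.2]
gripper_width: -0.004
gripper_force: 0.0
```

>>> {"api": "apply_moves", "payload": {"motion": [[[6, 0, 0, 0, 0, 0, 1], [6, 0, 0, 0, 0, 0, 1], [6, 0, 0, 0, 0, 0, 1]]]}}

```text
t: 9.68
ee_pos: [0.5653, -0.1735, 0.1415]
tcp_rot: [[0.937, -0.35, 0.0], [-0.35, -0.937, 0.0], [0.0, -0.0, -1.0]]
ft_force: [1.1, 0.0, -0.4]
gripper_width: 0.001
gripper_force: 0.0
```

>>> {"api": "apply_moves", "payload": {"motion": [[[5, 0, 0, 0, 0, 0, 1], [5, 0, 0, 0, 0, 0, 1], [5, 0, 0, 0, 0, 0, 1], [5, 0, 0, 0, 0, 0, 1], [5, 0, 0, 0, 0, 0, 1], [0, 0, 0, 0, 0, 0, 1], [0, 0, 0, 0, 0, 0, 1]]]}}

```text
t: 10.55
ee_pos: [0.5848, -0.1808, 0.1395]
tcp_rot: [[0.936, -0.351, -0.009], [-0.351, -0.937, 0.004], [-0.01, -0.0, -1.0]]
ft_force: [-4.7, 1.5, -2.0]
gripper_width: -0.001
gripper_force: 2.1
```

Run:
```python
from h import *
for n in('wrist','scene','top'):grab(n,n+'3')
rs=lambda im,w,h:cv2.resize(im,(w,h),interpolation=cv2.INTER_CUBIC)
b=cv2.imread('pics/scene3.png')[160:220,255:335];t=cv2.imread('pics/top3.png')[110:220,285:435]
w=cv2.imread('pics/wrist3.png')
cv2.imwrite('pics/m3.png',np.vstack([np.hstack([rs(b,400,300),rs(t,400,300)]),np.hstack([rs(w[0:240,0:320],400,300),rs(w[0:240,200:520],400,300)])]))
```

```text
(no output)
```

View pics/m3.png

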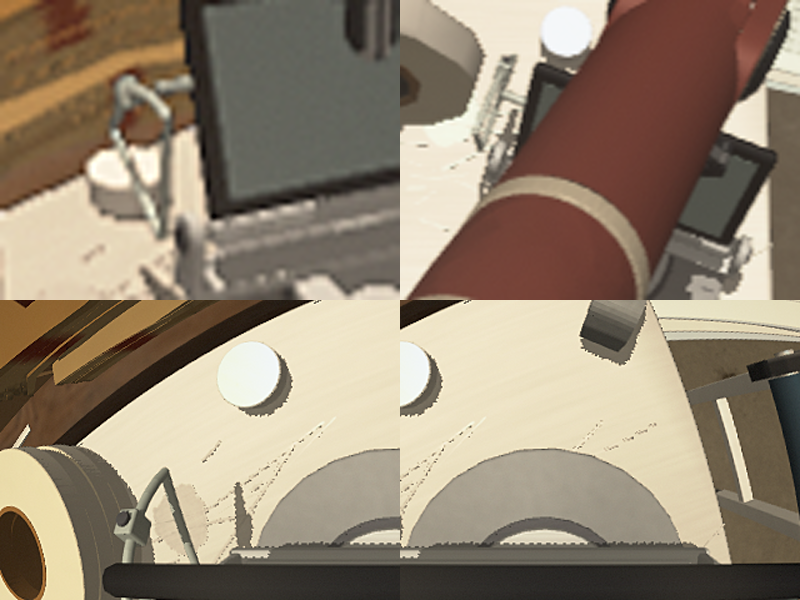

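Scene panel (top left): arc clip at (125,92), pin at about (165,85). The wrist panel shows the arc clip at (132,525). I'll measure lean and clip angle in the same frame.

Run:
```python
from h import *
c=np.array([.542,-.165]);a=np.radians(-20.6);x=np.array([np.cos(a),np.sin(a)]);y=np.array([-x[1],x[0]])
def fr(p):
    q=p[:2]-c;X,Y,Z=q@x-.03,q@y,p[2]-.056;return np.round([X,Y,Z,np.hypot(X,Z),np.degrees(np.arctan2(X,Z))],4)
S=lambda u,v:world('scene3',255+u/5-.4,160+v/5-.4)
for n,p in dict(clipS=S(125,92),clipS2=S(120,90),clipS3=S(128,97),pin=S(180,85),pin2=S(170,85)).items():print(n,fr(p))
for u,v in[(130,525),(135,522),(133,532),(126,520)]:
    print('clipW',fr(fw('wrist3',u*.8,(v-300)*.8)))
# arc rod points scene
for u,v in[(165,120),(167,150),(162,110),(150,95),(190,170)]:print('arc',fr(S(u,v)))
pts=np.array([S(u,v) for u,v in [(230,40),(230,100),(235,170),(300,40),(300,100),(300,150),(370,120),(390,90),(270,130)]]);m=pts.mean(0);n=np.linalg.svd(pts-m)[2][2];n*=np.sign(n[2]);print('yaw',np.degrees(np.arctan2(-n[1],-n[0])),'lean',np.degrees(np.arcsin(n[2])),((pts-m)@n).round(4))
# ray-plane: clip on plane Y=.118ish, from scene and wrist
def pl(o,d,Y):
    s=(Y-(o[:2]-c)@y)/(d[:2]@y);return fr(o+s*d)
o=np.load('pics/scene3.npz')['t'];ow=np.load('pics/wrist3.npz')['t']
for Y in(.115,.12,.125,.13):
    print(Y,'S clip',pl(o,S(125,92)-o,Y)[[3,4]],'W clip',pl(ow,fw('wrist3',105.6,180)-ow,Y)[[3,4]],'S pin',pl(o,S(163,85)-o,Y)[[3,4]])
```

```text
clipS [ 0.0441  0.1373  0.0717  0.0842 31.5705]
clipS2 [ 0.0504  0.138   0.0699  0.0862 35.8047]
clipS3 [ 0.0457  0.1351  0.0673  0.0814 34.1899]
pin [ 0.0286  0.1107  0.0785  0.0836 20.0258]
pin2 [ 0.0221  0.1189  0.0835  0.0864 14.8142]
clipW [ 0.0577  0.126   0.0738  0.0937 38.0425]
clipW [ 0.0584  0.1253  0.0703  0.0914 39.73  ]
clipW [ 0.0543  0.1246  0.0739  0.0917 36.3201]
clipW [ 0.0606  0.1268  0.0755  0.0968 38.7482]
arc [-0.0129  0.135   0.0832  0.0842 -8.8168]
arc [ -0.0123   0.1339   0.0642   0.0654 -10.8109]
arc [-0.0059  0.134   0.0855  0.0857 -3.9593]
arc [0.009  0.1353 0.0873 0.0877 5.9199]
arc [ 1.495000e-01  5.970000e-02 -5.310000e-02  1.587000e-01  1.095509e+02]
yaw -20.621135189411444 lean 20.681685779211524 [-0.0009 -0.0025 -0.0012  0.0021 -0.0004 -0.0003  0.0005 -0.002   0.0048]
0.115 S clip [ 0.1141 72.5243] W clip [ 0.1045 35.076 ] S pin [ 0.0841 31.5393]
0.12 S clip [ 0.1036 65.6687] W clip [ 0.0989 36.5177] S pin [ 0.0851 20.8183]
0.125 S clip [ 0.0948 57.4044] W clip [ 0.0933 38.1326] S pin [ 0.0891 10.7059]
0.13 S clip [ 0.0883 47.7039] W clip [ 0.0878 39.9506] S pin [0.0955 1.6996]
```

Lean is 20.7° now and the arc clip is at about 38.5°. Pushing further.

>>> {"api": "apply_moves", "payload": {"motion": [[[5, 0, 0, 0, 0, 0, 1], [5, 0, 0, 0, 0, 0, 1], [5, 0, 0, 0, 0, 0, 1], [5, 0, 0, 0, 0, 0, 1], [5, 0, 0, 0, 0, 0, 1], [5, 0, 0, 0, 0, 0, 1], [0, 0, 0, 0, 0, 0, 1], [0, 0, 0, 0, 0, 0, 1]]]}}

```text
t: 11.7
ee_pos: [0.6156, -0.1923, 0.141]
tcp_rot: [[0.937, -0.351, -0.002], [-0.351, -0.937, 0.001], [-0.002, -0.0, -1.0]]
ft_force: [-4.0, 1.7, 1.0]
gripper_width: 0.0
gripper_force: 1.9
```

Run:
```python
from h import *
for n in('wrist','scene','top'):grab(n,n+'4')
p=np.array(monitor.state()['ee_pos']);print((p[:2]-[.542,-.165])@[.936,-.352],p[2])
S=lambda u,v:world('scene4',255+u/5-.4,160+v/5-.4)
pts=np.array([S(u,v) for u in range(235,300,10) for v in range(70,150,8)]);m=pts.mean(0);n=np.linalg.svd(pts-m)[2][2];n*=np.sign(n[2]);r=(pts-m)@n;print('yaw',np.degrees(np.arctan2(-n[1],-n[0])),'lean',np.degrees(np.arcsin(n[2])),np.abs(r).max())
rs=lambda im,w,h:cv2.resize(im,(w,h),interpolation=cv2.INTER_CUBIC)
b=cv2.imread('pics/scene4.png')[160:220,255:335]
w=cv2.imread('pics/wrist4.png')[40:240,20:220]
cv2.imwrite('pics/m4.png',np.hstack([rs(b,400,300),rs(w,400,400)[:300]]) if 0 else np.hstack([np.vstack([rs(b,400,300),np.zeros((100,400,3),np.uint8)]),rs(w,400,400)]))
```

```text
0.0789361216871799 0.14129412632310925
yaw -19.429888299910896 lean 39.74039928568547 0.008359863562639947
```

View pics/m4.png

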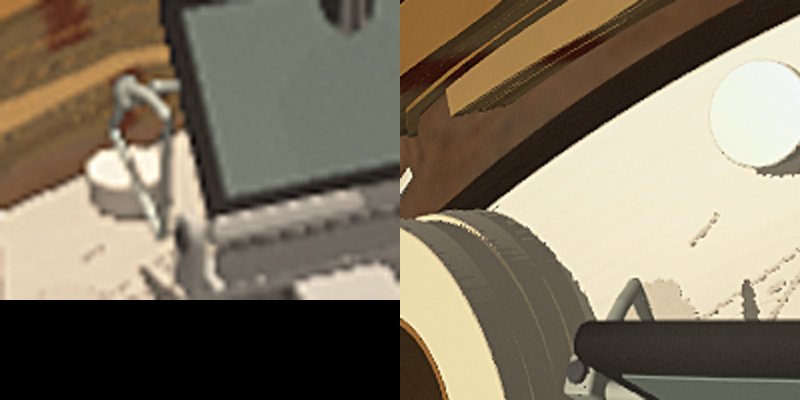

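Seen from the scene camera, the pin (about (165,87)) and the arc clip (about (126,92)) lie in line along the pivot direction. I'll retreat and check numerically from the wrist position used before.

>>> {"api": "apply_moves", "payload": {"motion": [[[-6, 0, 0, 0, 0, 0, 1], [-15, 0, 0, 0, 0, 0, 1], [-30, 0, 0, 0, 0, 0, 1], [-30, 0, 0, 0, 0, 0, 1], [-30, 0, -28, 0, 0, 0, 1], [-25, 0, -28, 0, 0, 0, 1], [-20, 0, -28, 0, 0, 0, 1], [0, 0, 0, 0, 0, 0, 1], [0, 0, 0, 0, 0, 0, 1], [0, 0, 0, 0, 0, 0, 1]]]}}

```text
t: 13.1
ee_pos: [0.4708, -0.1382, 0.2245]
tcp_rot: [[0.937, -0.351, -0.0], [-0.351, -0.937, -0.0], [-0.0, 0.0, -1.0]]
ft_force: [0.2, 0.3, -0.0]
gripper_width: 0.0
gripper_force: 0.0
```

Run:
```python
from h import *
for n in('wrist','scene','top'):grab(n,n+'5')
W=lambda u,v:fw('wrist5',u,v)
pts=np.array([W(u,v) for u in range(240,400,12) for v in range(8,44,5)]);m=pts.mean(0)
for _ in range(3):
    n=np.linalg.svd(pts-m)[2][2];r=(pts-m)@n;k=np.abs(r)<.004;pts=pts[k];m=pts.mean(0)
n*=np.sign(n[2]);print('N',len(pts),'yaw',np.degrees(np.arctan2(-n[1],-n[0])),'lean',np.degrees(np.arcsin(n[2])))
b=cv2.imread('pics/scene5.png')[160:220,255:335];w=cv2.imread('pics/wrist5.png')
rs=lambda im,w,h:cv2.resize(im,(w,h),interpolation=cv2.INTER_CUBIC)
t=cv2.imread('pics/top5.png')[110:200,290:410]
cv2.imwrite('pics/m5.png',np.vstack([np.hstack([rs(b,400,300),rs(t,400,300)]),np.hstack([rs(w[0:150,100:300],400,300),rs(w[90:210,240:400],400,300)])]))
```

```text
N 26 yaw -20.43167332704621 lean 33.833435178167676
```

View pics/m5.png

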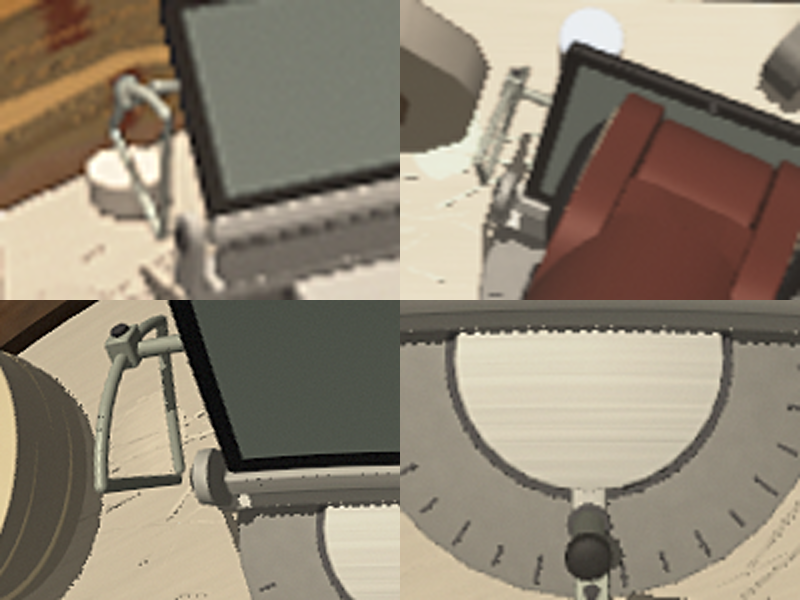

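The wrist panel shows the pin at (145,346), level beside the clip at (122,346). The rim clip is directly behind the peg at (590,590). One last numeric check.

Run:
```python
from h import *
c=np.array([.542,-.165]);a=np.radians(-20.6);x=np.array([np.cos(a),np.sin(a)]);y=np.array([-x[1],x[0]])
d=np.load('pics/wrist5.npz')['d']
def fr(p):
    q=p[:2]-c;X,Y,Z=q@x-.03,q@y,p[2]-.056;return np.round([X,Y,Z,np.hypot(X,Z),np.degrees(np.arctan2(X,Z))],4)
for n,L in dict(pin=[(145,345),(155,344),(165,344)],clip=[(124,345),(118,342),(122,355),(128,350),(132,340)]).items():
    for u,v in L:print(n,fr(fw('wrist5',100+u/2-.25,(v-300)/2-.25)))
S=lambda u,v:world('scene5',255+u/5-.4,160+v/5-.4)
for f,G in dict(scene=[S(u,v) for u in range(230,390,10) for v in range(20,150,8)],wrist=[fw('wrist5',u,v) for u in range(225,400,10) for v in range(6,74,6)]).items():
    pts=np.array(G)
    pts=pts[(pts[:,2]>.07)&(pts[:,2]<.17)&(np.abs((pts[:,:2]-c)@x-.065)<.05)]
    for _ in range(5):
        m=np.median(pts,0) if _==0 else pts.mean(0);n=np.linalg.svd(pts-pts.mean(0))[2][2];r=(pts-pts.mean(0))@n;pts=pts[np.abs(r)<max(.003,2*r.std())]
    n*=np.sign(n[2]);print(f,len(pts),r.std(),np.degrees(np.arctan2(-n[1],-n[0])),np.degrees(np.arcsin(n[2])))
```

```text
pin [ 0.052   0.1186  0.0717  0.0886 35.917 ]
pin [ 0.0522  0.1147  0.0699  0.0873 36.7603]
pin [ 0.0511  0.1096  0.0707  0.0873 35.8645]
clip [ 0.0532  0.1278  0.0735  0.0907 35.8872]
clip [ 0.0547  0.1302  0.0747  0.0926 36.2095]
clip [ 0.0495  0.1297  0.0713  0.0868 34.7599]
clip [ 0.0518  0.1276  0.0699  0.087  36.5676]
clip [ 0.0559  0.1256  0.0705  0.09   38.4412]
scene 243 0.002126708212087027 -20.29927238671037 37.15619325745179
wrist 214 0.0007560219716296333 -20.611188516155103 37.96531172501305
```

```bash
python3 -c "
from h import *
print(workorder.job_done())"
```

```text
the job is handed in; nothing more can be done
None
```

The job is handed in: the pointer is within about 1° of the rim clip (limit 4.6°) and the side pin within about 2° of the arc clip (limit 5.2°), by my camera measurements; no verdict came back.

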